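# Snap the hairpin clip onto the turntable's lock pin

### The job

Secure the turntable's lock: pick up the hairpin spring clip by its wooden grip and push it sideways, mouth first, over the neck of the lock pin, under the pin's head, until it snaps past the bulge and is fully home against the pin, then let go. Push gently, never with more than about 12 N, and do not lean on the turntable. Leave the tile, the dropper bottle, the mixing cup and the tile stand where they are.

Things in the scene. Friction and masses are not known exactly. Their poses are not given: they have to be found in the camera images.
- turntable: fixed turntable, locked so it cannot turn: aluminium disc, 200 mm diameter, top 32 mm above the shelf, a square tile lying loose on it. A flat aluminium ear, 52 mm wide, top 28 mm above the shelf, sticks out along this frame's +x to 225 mm from the axis; a steel lock pin stands upright on it. Origin on the axis at shelf level, z up
- slot_mid (a point): middle of the dark 48 mm slot in the ear, on the ear's top, 150 mm from the turntable's axis; x points outwards along slot and ear, z up. The lock pin is clamped in the slot, its axis on the slot's centre line anywhere from 18 mm inwards to 18 mm outwards of this point; where is not told: find it by feel or sight
- slot_outer (a point): outer end of the slot, on the ear's top, 24 mm out from slot_mid; the ear goes on 51 mm farther. The clip comes from there towards the pin, along slot_mid's -x, lying flat. The pin's neck is 12 mm in diameter and free for 15 mm above the ear; above it is the head, 20 mm in diameter, its top 22.5 mm above the ear
- clip_grip (a point): centre of the clip's upright wooden grip block, the part to hold: 24 mm long (x), 16 mm wide (y), 26 mm high (z), its centre 13 mm above the clip's underside. x points towards the clip's mouth, z up. The clip lies flat on the shelf and weighs about 54 g
- clip_pocket (a point): middle of the clip's pocket, where the pin's axis sits when the clip is home: 32 mm ahead (+x) of the grip's centre, 2.5 mm above the clip's underside, same axes. The pin first touches the flared legs when about 16 mm ahead of this point
- clip_nose (a point): end of the flat steel nose (9 mm wide, 5 mm high) that comes forward out of the grip, 6 mm behind the pocket's middle: the hard stop that meets the pin's neck when the clip is home; the push then rises steeply
- clip_bulge (a point): middle between the bulges of the two 5 mm wire legs, 8 mm ahead of the pocket's middle; here they stand only 5 mm apart. Beyond they flare to a 25 mm wide mouth 22 mm ahead of the pocket. Pushing them over the pin takes some 5 to 9 N at the bulges, less once the clip has snapped past
- leg_left (a joint): outward swing of the clip's left leg (rad), sprung closed: 0 at rest, about 0.085 on the bulge; when home on the pin 0 to 0.05, left and right together about 0.05; the reading is noisy by some 0.005
- leg_right (a joint): outward swing of the clip's right leg, likewise
- tile_c (a point): centre of the tile on the turntable, 4 mm above the disc's top
- dropper_c (a point): bystander: closed amber glass dropper bottle, 42 mm in diameter, 103 mm high; point half-way up its axis
- cup_c (a point): bystander: white porcelain mixing cup, 72 mm across its rim, 62 mm high; point half-way up its axis
- stand_c (a point): bystander: wooden tile stand, 70 x 100 mm foot, 110 mm high; point half-way up, over the middle of its foot
There are look-alikes about, which are no part of the job. Several things look just like the part that bears clip_grip: the one meant starts nearest to the robot's base.

How it is judged:
On the way:
1. the clip is picked up, clear of the shelf and the ear (height (world z) of clip_grip above 0.045 m), for 0.1 s.
At the end, for the whole second after the job is handed in: the pin's neck is home in the clip's pocket: the pocket point lies within 20.5 mm along and 4 mm across the slot of slot_mid, 0 to 14 mm above the ear, both legs are back from the bulge (below 0.07 rad) and at least one bears on the neck (above 0.006 rad); the clip is let go (x of clip_pocket in the frame of slot_mid between -0.0205 and 0.0205 m and y of clip_pocket in the frame of slot_mid between -0.004 and 0.004 m and z of clip_pocket in the frame of slot_mid between 0 and 0.014 m and value of joint each of leg_left, leg_right below 0.07 rad and value of joint any of leg_left, leg_right above 0.006 rad); the robot touches nothing.
It fails at once if the turntable and its pin are pressed too hard: over 29 N summed over all contacts, of which the tile and the clip's own squeeze make up to 17 N (contact force between turntable and anything else above 29 N).
It fails at once if the tile is shifted more than 10 mm (distance of tile_c from where it was at the start of the episode above 0.01 m).
It fails at once if the dropper bottle is shifted or tipped more than 15 mm (distance of dropper_c from where it was at the start of the episode above 0.015 m).
It fails at once if the mixing cup is shifted or tipped more than 15 mm (distance of cup_c from where it was at the start of the episode above 0.015 m).
It fails at once if the tile stand is shifted or tipped more than 15 mm (distance of stand_c from where it was at the start of the episode above 0.015 m).
It also fails if it takes over 45 s, if anything falls off the work surface, if the arm or the gripper's body presses on something with over 40 N, if the wrist force passes 120 N, or if a joint passes its speed limit or range.

### The arm

A 6-joint arm with a two-finger parallel gripper is mounted at the origin on the work surface. World frame = base frame: x ahead of the robot, y to its left, z up, the work surface at z = 0. Lengths are in m, angles in rad, forces in N, time in s.
With the tool pointing down it reaches from about 0.25 to 0.725 m from the base axis. Payload 4 kg.
Tool frame: the origin (TCP) lies between the finger pads; the fingertips stand 8 mm ahead of it and the grasp point (between the pads) lies 11 mm behind it; z points along the fingers, y is the direction in which the jaws open and shut (so a half turn about z gives the same grasp; the last joint's range is limited). The gripper opens to 85 mm and grips with 20 to 120 N. Pads are 22 mm wide; open, the fingers measure 114 mm over their backs; the gripper's body (76 mm by 85 mm) begins 54 mm behind the grasp point. The pads swing forward as they close: fully open they stand 13 mm farther back than shut.
Start: joints at [-1.116, 0.241, 0.005, 1.335, 0, 1.571], TCP at [0.22, -0.449, 0.239] pointing down, gripper open.
Joint ranges: [-2.72, 2.72], [-1.05, 1.87], [-1.09, 1.28], [-1.99, 2.15], [-1.42, 1.44], [-3.14, 3.14]. Speed limits (rad/s): [2.79, 2.79, 3.14, 3.14, 3.14, 3.14].

### API

Orientations are given as a unit quaternion [x, y, z, w].
In Python, from workcell import * gives the robot as it stands.
- The arm moves only by the tool send_rows, never from a script. Its argument "increments" is a list that holds one entry, the list of rows, each a list of 6 numbers: the shift along the tool's x, y, z in units of 50 mm (1.0 is 50 mm), then the turn, a rotation vector about the tool's x, y, z in units of 10 degrees (1.0 is 10 degrees). In form: [[[x, y, z, ax, ay, az], ...]]. A call has 1 to 8 rows; each row shifts and turns the commanded pose from where the row before left it, along the tool's axes as they then stand; what a row does not reach is not made up. A row lasts 1/8 s, in which the tool goes at most 62.5 mm and 10.7 degrees, less where a joint would pass 70% of its speed; a pose out of reach is approached as far as the arm can. A call with a number of a shift or a turn outside -1 to 1 is refused whole. A call with a gripper value outside its range is refused whole. "grip" is the closure, from 0 (fully open) to 1 (shut), set as the call begins (left out, the last holds). The fingers move at their own pace and stop on an object; the grip force is fixed at half the most. Time passes only in rows, so rows that do not move let the fingers close. It gives the time, the measured TCP pose, the force and the opening at its end, in the units of the state.
- get_obs(): the state, without advancing time (a new reading comes with each control period).
- camera(name): name is "scene" or "top" or "wrist"; returns a dict with "color" (384x512x3 uint8, red, green, blue), "z_map" (384x512 float32, m along the optical axis (not along the pixel's ray), 0 where there is no reading), "intrinsics" (3x3 intrinsics, pixels), "pose" (4x4, takes a point from camera to world coordinates); the wrist camera has in their place "mount" (4x4, takes a point from camera to tool coordinates, whose origin is the TCP and whose axes are the flange's). Camera axes: x right, y down, z forward; pixel columns grow to the right and rows downward; lengths in m; the calibration is good to about 2 mm. A picture is of the moment at which its call begins: read the wrist's pose just before it.
- job_done(): hands the job in, once; it reports no verdict.
The state is a dict: "clock": time; "joint_pos": joint angles; "joint_vel": joint speeds; "tau": joint torques, N m; "eef_pos": TCP position; "tool_rot": TCP orientation; "ft_force": force on the tool from outside, world axes, zero at the start; "ft_torque": the same for the moment, N m; "grip_width": finger opening in m.
Only numpy, scipy, OpenCV 4.12 (cv2) and the standard library are available. Lean on these libraries where they do the work, as an engineer would, in place of code of your own. Each camera call takes 0.05 s, during which the arm holds its last target.

## Working session

There is one attempt and no reset: what is moved stays moved. The work goes in short steps, Python scripts to look and compute and a tool call to move; the robot and the scene stay as the last step left them, time stands still between calls to the robot, and variables do not carry over. Pictures are saved under pics/ and viewed, and the job is handed in when it is done.

Besides the shell and the picture viewer there is one more tool, called after ">>>" as name([rows], argument=value, ...), one row to a line, values as JSON. send_rows: Moves the arm, as the interface text tells. Its arguments: {"type":"object","properties":{"increments":{"type":"array"},"grip":{"type":"number"}},"required":["increments"]}

```bash
mkdir -p pics; ls
cat > h.py <<'E'
from workcell import *
import numpy as np, cv2
from scipy.spatial.transform import Rotation as R
def snap(n,f,save=True):
    o=get_obs(); c=camera(n)
    P=c.get("pose")
    if P is None:
        T=np.eye(4);T[:3,:3]=R.from_quat(o["tool_rot"]).as_matrix();T[:3,3]=o["eef_pos"];P=T@c["mount"]
    np.savez("pics/"+f+".npz",color=c["color"],z=c["z_map"],K=c["intrinsics"],P=P)
    cv2.imwrite("pics/"+f+".png",c["color"][:,:,::-1])
def load(f): return np.load("pics/"+f+".npz")
def pt(d,u,v,z=None):
    """world pt by depth, or intersect with height z"""
    K,P=d["K"],d["P"]
    r=np.array([(u-K[0,2])/K[0,0],(v-K[1,2])/K[1,1],1.])
    if z is None: s=d["z"][int(round(v)),int(round(u))]
    else: s=(z-P[2,3])/(P[:3,:3]@r)[2]
    return P[:3,:3]@(r*s)+P[:3,3]
def crop(f,u0,v0,u1,v1,k,out):
    im=cv2.imread("pics/"+f+".png")[v0:v1,u0:u1]
    cv2.imwrite("pics/"+out+".png",cv2.resize(im,None,fx=k,fy=k,interpolation=cv2.INTER_CUBIC))
E
python3 - <<'E'
from h import *
print(get_obs())
for n in("scene","top","wrist"): snap(n,n+"0")
print(load("top0")["P"],load("top0")["K"])
print(camera("wrist")["mount"])
E
```

```text
pics
{'clock': 0.0, 'joint_pos': array([-1.11599324e+00,  2.41409757e-01,  3.71149637e-03,  1.33517143e+00,
       -1.97503055e-05,  1.57080917e+00]), 'joint_vel': array([-0.00052391, -0.00038694, -0.00095158,  0.00053645,  0.0004963 ,
       -0.0001562 ]), 'tau': array([ 6.37049525e-04, -3.72321296e+01,  2.52403897e+01,  1.70887378e-02,
        7.58080455e-05,  2.55813973e-06]), 'eef_pos': array([ 0.21936929, -0.44862791,  0.23840967]), 'tool_rot': array([ 9.74256420e-01,  2.25440355e-01, -2.43343521e-04, -1.00776339e-03]), 'ft_force': array([-0.30742784, -0.62877858,  0.34264709]), 'ft_torque': array([-0.04047269, -0.01746032,  0.01385682]), 'grip_width': 0.08527773638969884}
[[-0.00267637 -0.99721968  0.07446983  0.45712064]
 [-0.99999487  0.00253771 -0.00195643 -0.05680953]
 [ 0.00176201 -0.07447468 -0.99722135  1.25025831]
 [ 0.          0.          0.          1.        ]] [[371.51533457   0.         255.38040291]
 [  0.         371.51533457 194.40068829]
 [  0.           0.           1.        ]]
[[ 1.03612681e-03 -9.45325484e-01 -3.26126748e-01  8.32627521e-02]
 [ 9.99999417e-01  8.79828970e-04  6.26754652e-04  1.23750264e-04]
 [-3.05551383e-04 -3.26127207e-01  9.45325844e-01 -1.34131262e-01]
 [ 0.00000000e+00  0.00000000e+00  0.00000000e+00  1.00000000e+00]]
```

View pics/top0.png

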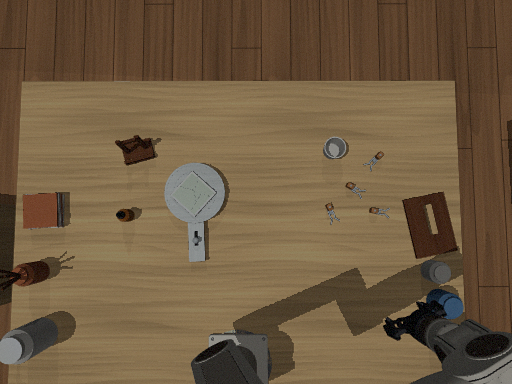

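View pics/scene0.png

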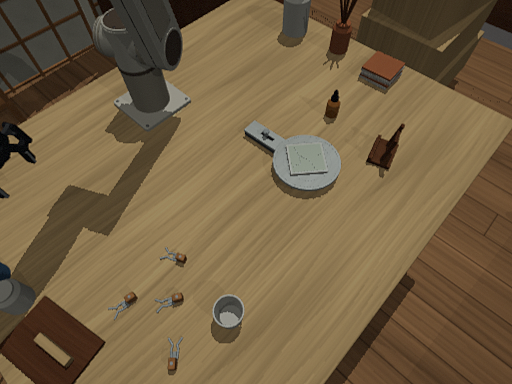

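View pics/wrist0.png

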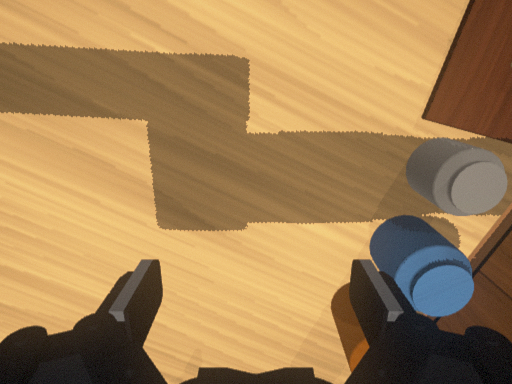

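Run:
```python
from h import *
d=load("top0")
for n,u,v,z in [("A",329,206,.026),("B",350,185,.026),("C",374,210,.026),("D",380,154,.026),("ear end",197,262,.028),("pin",197,238,.05),("disc",195,192,.032)]:
    p=pt(d,u,v,z);print(n,p.round(3),np.hypot(p[0],p[1]).round(3),pt(d,u,v).round(3))
crop("top0",310,140,410,230,8,"c1"); crop("top0",160,160,240,270,5,"c2")
```

```text
A [ 0.51  -0.302  0.026] 0.592 [ 0.51  -0.302  0.025]
B [ 0.579 -0.373  0.026] 0.689 [ 0.579 -0.373  0.023]
C [ 0.496 -0.45   0.026] 0.67 [ 0.496 -0.451  0.022]
D [ 0.683 -0.475  0.026] 0.832 [ 0.683 -0.475  0.025]
ear end [0.328 0.131 0.028] 0.354 [0.325 0.136 0.001]
pin [0.407 0.129 0.05 ] 0.427 [0.407 0.129 0.049]
disc [0.557 0.139 0.032] 0.574 [0.556 0.138 0.041]
```

View pics/c1.png

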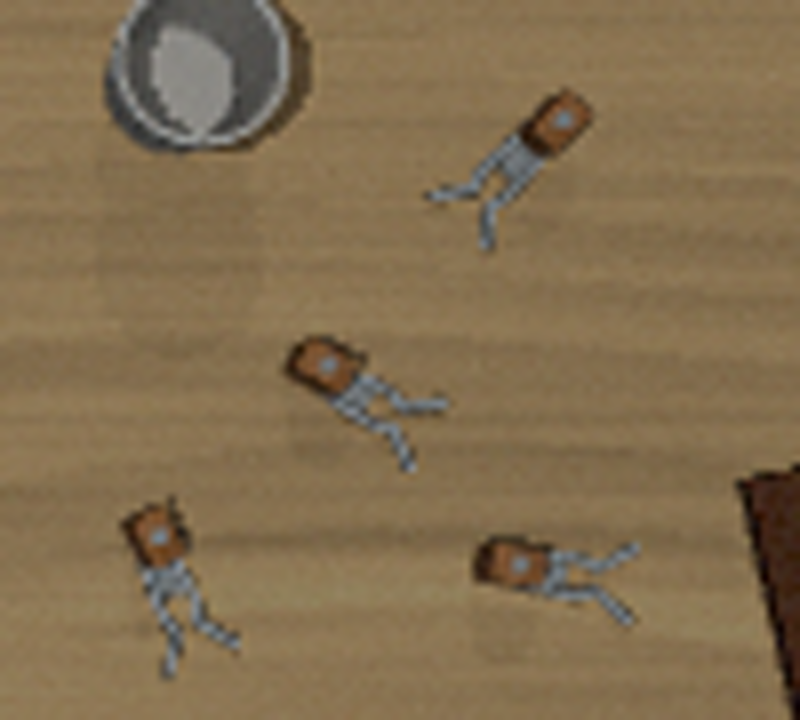

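View pics/c2.png

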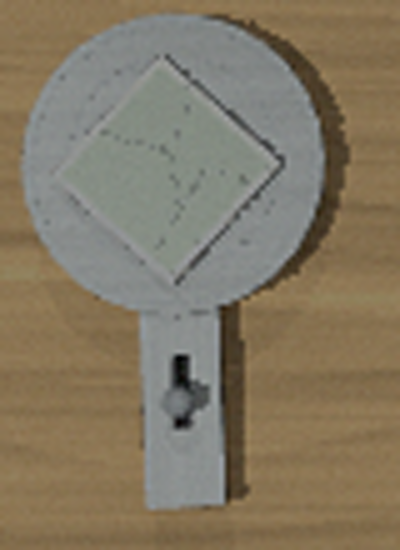

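>>> send_rows([
  [[0.9, 0, 0, 0, 0, 0.1], [0.9, 0, 0, 0, 0, 0.1], [0.9, 0, 0, 0, 0, 0.1], [0.9, 0, 0, 0, 0, 0.1], [0.9, 0, 0, 0, 0, 0.1], [0.9, 0, 0, 0, 0, 0.1], [0.9, 0, 0, 0, 0, 0], [0, 0, 0, 0, 0, 0]],
])

```text
clock: 1.2
eef_pos: [0.5117, -0.3242, 0.2381]
tool_rot: [0.984, 0.176, -0.0, -0.0]
ft_force: [-0.4, -0.8, 0.3]
grip_width: 0.0853
```

Run:
```python
from h import *
snap("wrist","w1")
o=get_obs();print(o["clock"],o["joint_pos"],o["eef_pos"],o["tool_rot"],R.from_quat(o["tool_rot"]).as_matrix())
```

```text
1.25 [-5.67045494e-01  4.55431198e-01  3.10657967e-01  1.42767401e+00
 -3.34802722e-04  2.22191353e+00] [ 0.51007539 -0.32493742  0.238269  ] [ 9.84496044e-01  1.75404762e-01 -7.20991674e-04 -4.35402495e-04] [[ 9.38465299e-01  3.45369960e-01 -1.57237024e-03]
 [ 3.45371216e-01 -9.38465960e-01  6.04373321e-04]
 [-1.26688356e-03 -1.11023481e-03 -9.99998581e-01]]
```

View pics/w1.png

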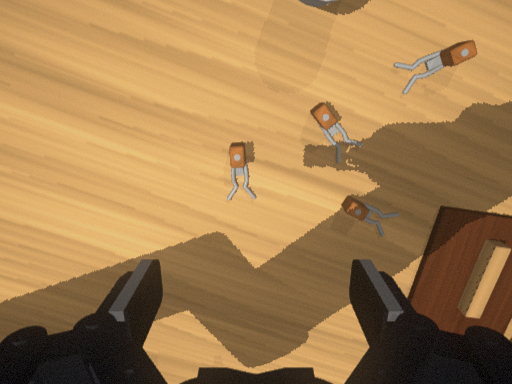

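Run:
```python
from h import *
crop("w1",190,120,290,220,6,"c3")
```

```text
(no output)
```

View pics/c3.png

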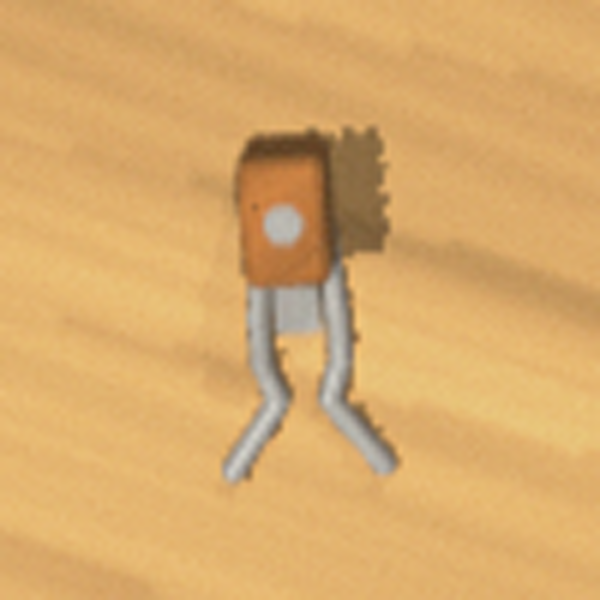

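Run:
```python
from h import *
d=load("w1")
f=lambda a,b,z:pt(d,190+(a+.5)/6-.5,120+(b+.5)/6-.5,z)
g=f(282,226,.026);b=f(305,400,.0025);m=f(311.5,470,.0025);n=f(297,330,.005)
for p in(g,b,m,n):
    w=p-g;print(p.round(4),np.hypot(*w[:2]).round(4),np.degrees(np.arctan2(w[1],w[0])))
d2=load("top0");print(pt(d2,310+157/8,140+536/8,.026), pt(d,237,158))
for a,b_ in((245,165),(322,165),(247,280),(328,282)): print(f(a,b_,.026).round(4))
```

```text
[ 0.5093 -0.3038  0.026 ] 0.0 0.0
[ 0.4728 -0.32    0.0025] 0.04 -156.10554006765705
[ 0.4595 -0.3261  0.0025] 0.0545 -155.92390278534998
[ 0.4863 -0.3137  0.005 ] 0.0251 -156.7550671087652
[ 0.50626268 -0.30390659  0.026     ] [ 0.50867898 -0.30449164  0.02582192]
[ 0.5174 -0.2941  0.026 ]
[ 0.5221 -0.3068  0.026 ]
[ 0.4979 -0.3012  0.026 ]
[ 0.5026 -0.3149  0.026 ]
```

>>> send_rows([
  [[0.05, -0.14, 0.8, 0, 0, -0.11], [0.05, -0.14, 0.8, 0, 0, -0.11], [0.05, -0.14, 0.8, 0, 0, -0.11], [0, 0, 0, 0, 0, 0], [0, 0, 0, 0, 0, 0]],
])

```text
clock: 1.88
eef_pos: [0.5089, -0.3048, 0.121]
tool_rot: [0.979, 0.202, 0.001, 0.001]
ft_force: [-0.2, -0.4, 1.1]
grip_width: 0.0855
```

Run:
```python
from h import *
snap("wrist","w2")
o=get_obs();print(o["clock"],o["joint_pos"],o["eef_pos"],R.from_quat(o["tool_rot"]).as_matrix())
```

```text
1.925 [-5.39335248e-01  4.93238679e-01  6.12525871e-02  1.13485894e+00
 -2.22919908e-04  2.19583899e+00] [ 0.50958855 -0.30507896  0.12169932] [[ 0.91853928  0.39531616  0.00327591]
 [ 0.39532399 -0.91853906 -0.00222052]
 [ 0.00213125  0.00333468 -0.99999217]]
```

View pics/w2.png

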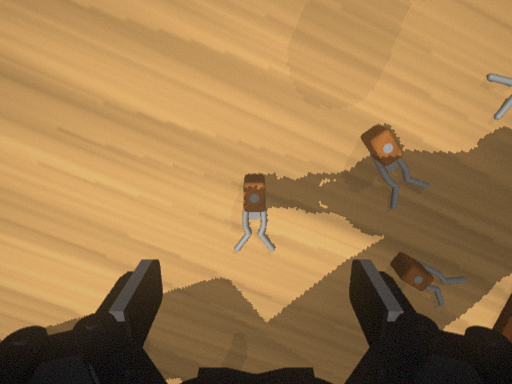

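Run:
```python
from h import *
crop("w2",215,165,295,260,6,"c4")
d=load("w2"); print(pt(d,255,198,.026),pt(d,255,198),pt(d,255.5,233,.0025))
```

```text
[ 0.50987442 -0.30452063  0.026     ] [ 0.50978573 -0.30455908  0.02573023] [ 0.47363203 -0.32061465  0.0025    ]
```

View pics/c4.png

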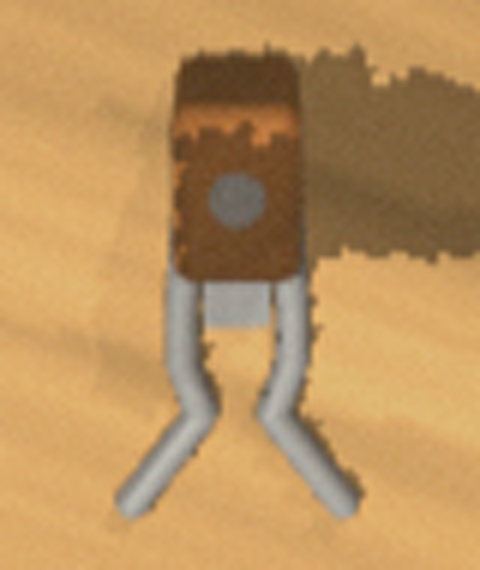

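>>> send_rows([
  [[0, 0, 0.6, 0, 0, 0], [0, 0, 0.6, 0, 0, 0], [0, 0, 0.6, 0, 0, 0], [0, 0, 0.3, 0, 0, 0], [0, 0, 0, 0, 0, 0], [0, 0, 0, 0, 0, 0]],
])

```text
clock: 2.68
eef_pos: [0.5099, -0.3044, 0.016]
tool_rot: [0.979, 0.202, 0.001, 0.001]
ft_force: [0.5, 0.2, 0.1]
grip_width: 0.0857
```

Run:
```python
from h import *
o=get_obs();print(o["clock"],o["eef_pos"],o["ft_force"])
d=load("top0")
crop("top0",180,210,216,268,10,"c5")
```

```text
2.675 [ 0.5099328  -0.30444275  0.01601079] [0.51166814 0.24125634 0.05239529]
```

View pics/c5.png

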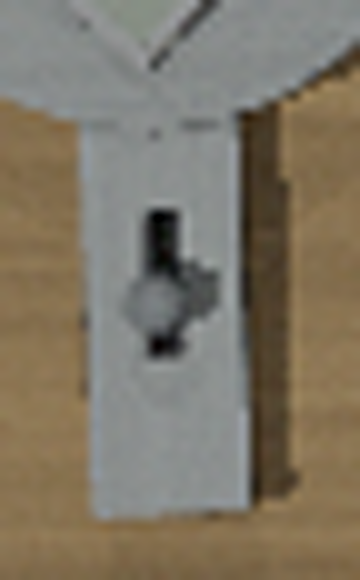

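>>> send_rows([
  [[0, 0, 0.06, 0, 0, 0], [0, 0, 0, 0, 0, 0], [0, 0, 0, 0, 0, 0]],
])

```text
clock: 3.05
eef_pos: [0.5088, -0.3036, 0.0116]
tool_rot: [0.979, 0.202, 0.0, 0.0]
ft_force: [0.4, -0.1, -0.2]
grip_width: 0.0851
```

>>> send_rows([
  [[0, 0, 0, 0, 0, 0], [0, 0, 0, 0, 0, 0], [0, 0, 0, 0, 0, 0], [0, 0, 0, 0, 0, 0], [0, 0, 0, 0, 0, 0], [0, 0, 0, 0, 0, 0]],
], grip=1)

```text
clock: 3.8
eef_pos: [0.5089, -0.3037, 0.0115]
tool_rot: [0.979, 0.202, 0.0, 0.0]
ft_force: [-0.4, -0.4, 1.2]
grip_width: 0.0151
```

>>> send_rows([
  [[0, 0, -0.3, 0, 0, 0], [0, 0, -0.6, 0, 0, 0], [0, 0, -0.7, 0, 0, 0], [0, 0, -0.7, 0, 0, 0], [0, 0, -0.7, 0, 0, 0], [0, 0, 0, 0, 0, 0], [0, 0, 0, 0, 0, 0]],
])

```text
clock: 4.68
eef_pos: [0.5083, -0.3033, 0.1611]
tool_rot: [0.979, 0.202, -0.0, -0.0]
ft_force: [-0.5, 0.1, -0.6]
grip_width: 0.0152
```

Run:
```python
from h import *
o=get_obs();print(o["clock"],o["joint_pos"],o["eef_pos"],o["tool_rot"],o["ft_force"],o["grip_width"])
snap("wrist","w3")
```

```text
4.675 [-5.38049345e-01  4.64034769e-01  1.21725500e-01  1.22900005e+00
  2.42509013e-05  2.19591772e+00] [ 0.50832106 -0.30334809  0.16109279] [ 9.79301938e-01  2.02404662e-01 -1.80898612e-04 -1.82243110e-04] [-0.45357163  0.10948628 -0.63362238] 0.015201258750498825
```

View pics/w3.png

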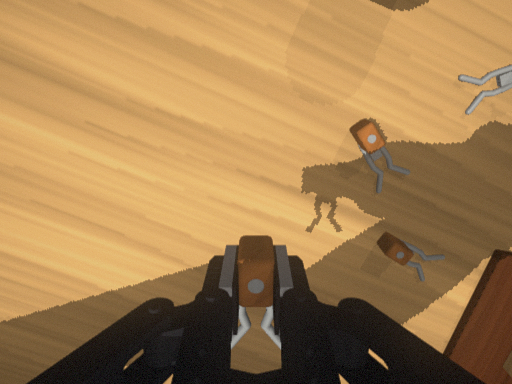

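>>> send_rows([
  [[0, 0, -0.2, 0, 0, -0.99], [0, 0, -0.2, 0, 0, -0.99], [0, 0, -0.2, 0, 0, -0.99], [0, 0, -0.2, 0, 0, -0.99], [0, 0, -0.2, 0, 0, -0.99], [0, 0, -0.2, 0, 0, -0.99], [0, 0, -0.2, 0, 0, -0.99], [0, 0, -0.2, 0, 0, -0.99]],
])

```text
clock: 5.72
eef_pos: [0.5079, -0.3031, 0.2396]
tool_rot: [0.623, 0.782, -0.0, -0.002]
ft_force: [0.1, -0.8, -0.9]
grip_width: 0.0143
```

>>> send_rows([
  [[0, 0, 0, 0, 0, -0.99], [0, 0, 0, 0, 0, -0.99], [0, 0, 0, 0, 0, -0.99], [0, 0, 0, 0, 0, -0.99], [0, 0, 0, 0, 0, -0.99], [0, 0, 0, 0, 0, -0.99], [0, 0, 0, 0, 0, -0.99], [0, 0, 0, 0, 0, -0.99]],
])

```text
clock: 6.72
eef_pos: [0.5079, -0.3031, 0.2392]
tool_rot: [-0.018, 1.0, 0.001, -0.002]
ft_force: [-0.5, 0.2, 0.1]
grip_width: 0.0146
```

Run:
```python
from h import *
o=get_obs();M=R.from_quat(o["tool_rot"]).as_matrix();print(o["clock"],o["joint_pos"],o["eef_pos"],M)
print(M.T@(np.array([.40,.13,.24])-o["eef_pos"])/.05)
```

```text
6.725 [-5.38061315e-01  4.29066780e-01  2.72299585e-01  1.41811012e+00
 -3.49359183e-05 -5.74396459e-01] [ 0.50787767 -0.30311209  0.23918206] [[-0.99933388 -0.03632337 -0.00352225]
 [-0.03633077  0.99933769  0.00206139]
 [ 0.00344504  0.00218798 -0.99999167]]
[1.84146667 8.7349102  0.00909697]
```

>>> send_rows([
  [[0, 0.9, 0, 0, 0, 0], [0.2, 0.97, 0, 0, 0, 0], [0.2, 0.97, 0, 0, 0, 0], [0.2, 0.97, 0, 0, 0, 0], [0.2, 0.97, 0, 0, 0, 0], [0.2, 0.97, 0, 0, 0, 0], [0.2, 0.97, 0, 0, 0, 0], [0.2, 0.97, 0, 0, 0, 0]],
])

```text
clock: 7.72
eef_pos: [0.4255, 0.0799, 0.2399]
tool_rot: [-0.015, 1.0, -0.0, -0.001]
ft_force: [0.9, 0.9, -0.8]
grip_width: 0.0147
```

>>> send_rows([
  [[0.2, 0.97, 0, 0, 0, 0], [0.2, 0.1, 0, 0, 0, 0], [0, 0, 0, 0, 0, 0], [0, 0, 0, 0, 0, 0]],
])

```text
clock: 8.22
eef_pos: [0.4054, 0.1305, 0.2409]
tool_rot: [-0.015, 1.0, -0.0, -0.0]
ft_force: [0.2, -0.4, -0.8]
grip_width: 0.0147
```

Run:
```python
from h import *
o=get_obs();M=R.from_quat(o["tool_rot"]).as_matrix();print(o["clock"],o["joint_pos"],o["eef_pos"],M)
snap("wrist","w4");snap("scene","s4")
crop("s4",210,100,370,220,5,"c6")
```

```text
8.225 [ 3.11603615e-01  9.37597531e-02 -1.69274225e-01  1.30856191e+00
 -3.91935478e-04  2.82454138e-01] [0.40541087 0.13045978 0.24088986] [[-9.99574968e-01 -2.91456984e-02 -6.40894889e-04]
 [-2.91453028e-02  9.99574994e-01 -6.18194812e-04]
 [ 6.58640225e-04 -5.99252984e-04 -9.99999604e-01]]
```

View pics/w4.png

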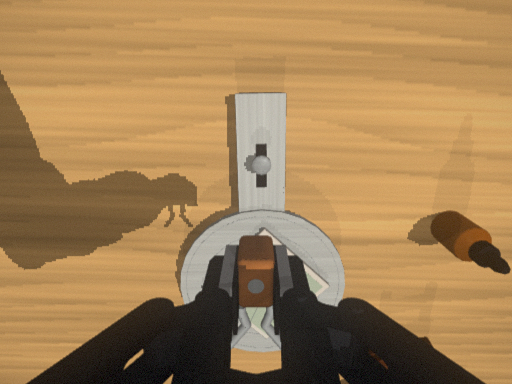

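View pics/s4.png

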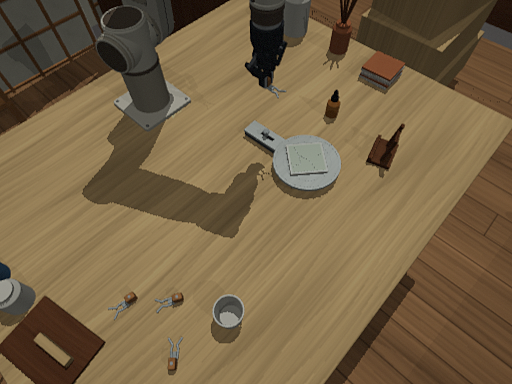

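Run:
```python
from h import *
crop("w4",215,85,305,215,6,"c7")
crop("w4",215,225,300,345,6,"c8")
```

```text
(no output)
```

View pics/c7.png

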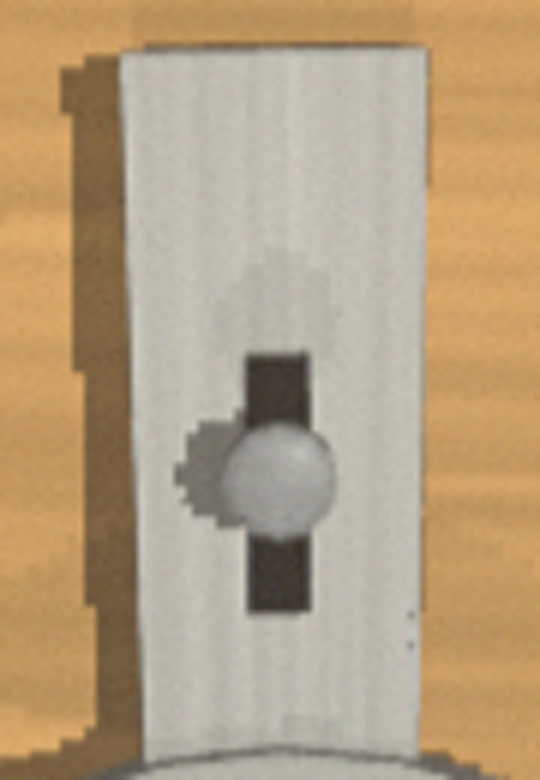

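View pics/c8.png

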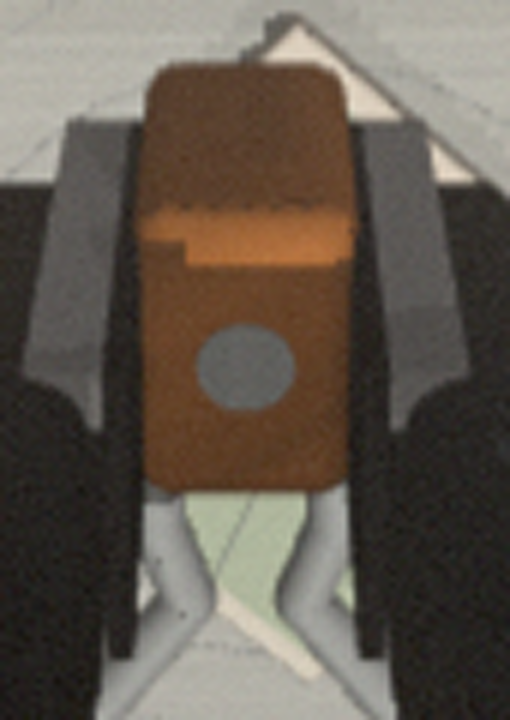

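Run:
```python
from h import *
d=load("w4")
f=lambda a,b,z:pt(d,215+(a+.5)/6-.5,85+(b+.5)/6-.5,z)
L1,L2,R1,R2=f(123,55,.028),f(143,745,.028),f(428,48,.028),f(418,745,.028)
so,si=f(278,353,.028),f(278.5,612,.028); pin=f(278,482,.047)
print(L1,R1,L2,R2);print("widths",np.linalg.norm(L1-R1),np.linalg.norm(L2-R2),"slot",np.linalg.norm(so-si))
for a,b in((L1,L2),(R1,R2),(so,si)): w=b-a;print(np.degrees(np.arctan2(w[1],w[0])))
print("slot",so,si,(so+si)/2,"pin",pin)
# head extent z
for dv in (424,540): print(f(278,dv,.047))
print("depth pin top",pt(d,215+278/6,85+482/6))
print("ear depth",pt(d,215+200/6,85+150/6))
# grip in tool frame
g=lambda a,b,**k:pt(d,215+(a+.5)/6-.5,225+(b+.5)/6-.5,**k)
o=get_obs();M=R.from_quat(o["tool_rot"]).as_matrix();e=o["eef_pos"]
print("dot tool",M.T@(g(246,367)-e))
zz=e[2]-.0095
print("bulge mid tool",M.T@(g(246,600,z=zz)-e),[M.T@(g(a,600)-e) for a in(200,290)])
t=load("top0")
for a,b,z in((155,298,.047),(163,212,.028),(163,352,.028),(172,513,.028)): print("top",pt(t,180+(a+.5)/10-.5,210+(b+.5)/10-.5,z))
```

```text
[0.3347097  0.10721938 0.028     ] [0.33205098 0.15810519 0.028     ] [0.45849379 0.1122275  0.028     ] [0.45691759 0.16372816 0.028     ]
widths 0.050955216125967 0.05152478312929622 slot 0.047659406880642914
2.316834877991263
2.5783933099603544
2.1439015526482974
slot [0.3839513  0.13489193 0.028     ] [0.43157735 0.13667484 0.028     ] [0.40776433 0.13578339 0.028     ] pin [0.40243214 0.13527405 0.047     ]
[0.39245359 0.13491969 0.047     ]
[0.41260668 0.13563537 0.047     ]
depth pin top [0.40214648 0.1356431  0.04982961]
ear depth [0.3501143  0.12088    0.02854442]
dot tool [ 0.00240084 -0.00028396 -0.01377532]
bulge mid tool [-0.03760088 -0.00022455  0.0094939 ] [array([-0.03641843, -0.00424348,  0.00809881]), array([-0.03600285,  0.00360363,  0.00763366])]
top [0.40243012 0.13534951 0.047     ]
top [0.42954419 0.13602859 0.028     ]
top [0.38403638 0.13560748 0.028     ]
top [0.33200642 0.13219768 0.028     ]
```

>>> send_rows([
  [[0, 0, 0, 0, 0, -0.07], [0.5, 0.03, 0, 0, 0, 0], [0.6, 0.04, 0, 0, 0, 0], [0.5, 0.04, 0.4, 0, 0, 0], [0, 0, 0.8, 0, 0, 0], [0, 0, 0.8, 0, 0, 0], [0, 0, 0.8, 0, 0, 0], [0, 0, 0, 0, 0, 0]],
])

```text
clock: 9.32
eef_pos: [0.3228, 0.1322, 0.0994]
tool_rot: [-0.021, 1.0, -0.001, -0.003]
ft_force: [-0.3, 0.4, -0.2]
grip_width: 0.0147
```

>>> send_rows([
  [[0, 0, 0, 0, 0, 0], [0, 0, 0, 0, 0, 0]],
])

```text
clock: 9.57
eef_pos: [0.3268, 0.1341, 0.103]
tool_rot: [-0.021, 1.0, 0.001, 0.002]
ft_force: [0.7, 0.1, -1.1]
grip_width: 0.0146
```

Run:
```python
from h import *
snap("wrist","w5")
for i in range(3):
    o=get_obs();M=R.from_quat(o["tool_rot"]).as_matrix();print(o["clock"],o["eef_pos"],np.degrees(np.arctan2(M[1,0],M[0,0])),M[2],o["ft_force"],o["grip_width"]);camera("top")
print(M.T@(np.array([.325,.1324,.0435])-o["eef_pos"])/.05)
snap("scene","s5");crop("s5",210,80,330,180,6,"c9")
snap("top","t5");crop("t5",150,150,250,270,5,"c10")
```

```text
9.625 [0.32662004 0.13404022 0.10281701] -177.55014940469965 [-0.00328845  0.00122802 -0.99999384] [-0.91408921  0.39145314  0.06383975] 0.014954158840756527
9.675 [0.32636591 0.13395509 0.10260557] -177.5471167278285 [-0.00289244  0.00105708 -0.99999526] [-0.30593198 -0.67299623  0.62773225] 0.014954766156554519
9.725 [0.32606641 0.13386098 0.10235887] -177.54287605425003 [-2.31371633e-03  8.26058780e-04 -9.99996982e-01] [-0.45220656  0.18721991 -0.71182027] 0.014602779275768932
[ 0.02528491 -0.02925064  1.17709827]
```

View pics/w5.png

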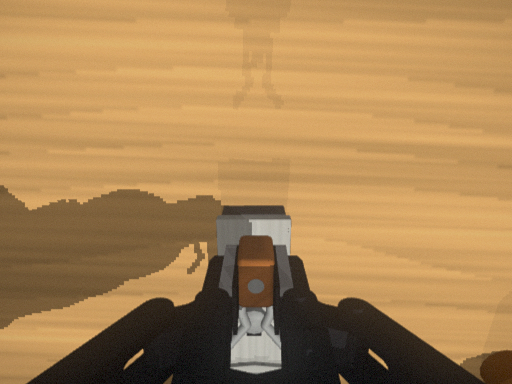

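View pics/c9.png

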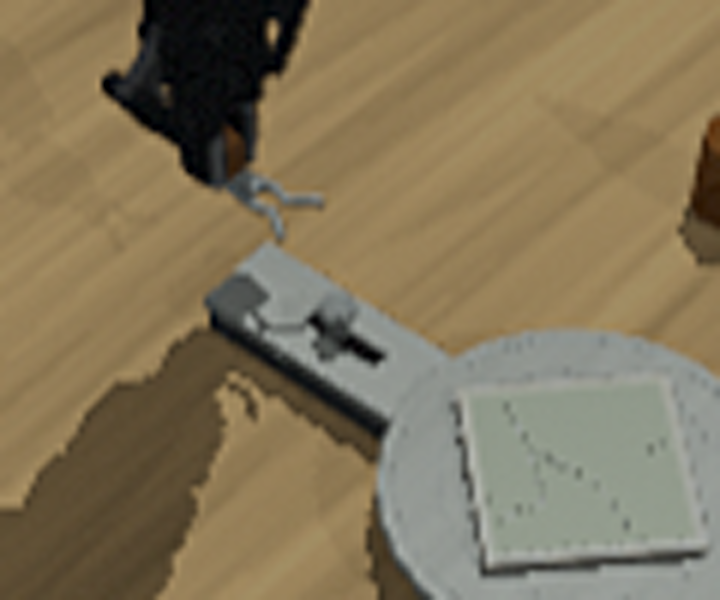

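View pics/c10.png

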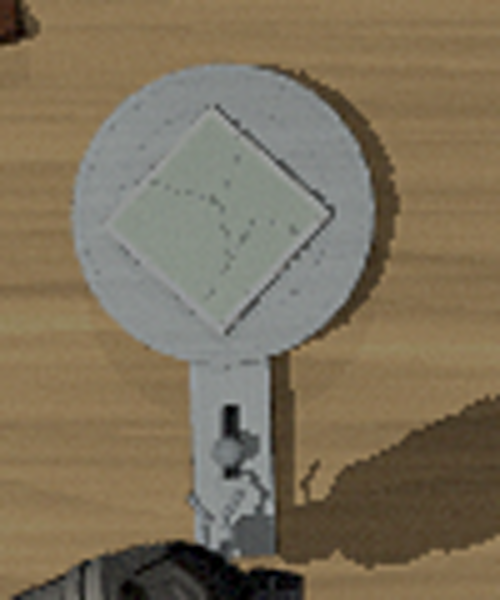

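>>> send_rows([
  [[0.02, -0.02, 0.3, 0, 0, 0], [0, 0, 0.3, 0, 0, 0], [0, 0, 0.3, 0, 0, 0], [0, 0, 0.15, 0, 0, 0], [0, 0, 0, 0, 0, 0], [0, 0, 0, 0, 0, 0], [0, 0, 0, 0, 0, 0]],
])

```text
clock: 10.75
eef_pos: [0.3247, 0.1326, 0.0493]
tool_rot: [-0.021, 1.0, 0.0, 0.001]
ft_force: [1.1, -1.0, -0.4]
grip_width: 0.0148
```

```bash
cat > st.py <<'E'
from h import *
G=np.array([.0024,-.0003]);
def st(n=3):
    E=[]
    for i in range(n):
        o=get_obs();M=R.from_quat(o["tool_rot"]).as_matrix();e=o["eef_pos"];E.append(e)
        print(round(o["clock"],2),e.round(4),np.degrees(np.arctan2(M[1,0],M[0,0])).round(2),M[2].round(4),o["ft_force"].round(2),o["grip_width"].round(4))
        if i<n-1: camera("top")
    pk=e+M@[-.0296,-.0003,.0097]; y=np.radians(2.4);w=pk-[.4024,.1353,0]
    print("pocket",pk.round(4),"along to pin",-(w[0]*np.cos(y)+w[1]*np.sin(y)).round(4),"across",(-w[0]*np.sin(y)+w[1]*np.cos(y)).round(4),"z over ear",(pk[2]-.028).round(4))
E
python3 - <<'E'
from st import *
st()
snap("top","t6");crop("t6",180,205,220,265,10,"c11");snap("scene","s6");crop("s6",230,100,310,170,9,"c12")
E
```

```text
Traceback (most recent call last):
  File "st.py", line 7, in st
    print(round(o["clock"],2),e.round(4),np.degrees(np.arctan2(M[1,0],M[0,0])).round(2),M[2].round(4),o["ft_force"].round(2),o["grip_width"].round(4))
                                                                                                                             ^^^^^^^^^^^^^^^^^^^^^
AttributeError: 'float' object has no attribute 'round'
```

```bash
sed -i 's/o\["grip_width"\].round(4)/round(o["grip_width"],4)/' st.py
python3 - <<'E'
from st import *
st()
snap("top","t6");crop("t6",180,205,220,265,10,"c11");snap("scene","s6");crop("s6",230,100,310,170,9,"c12")
E
```

```text
10.75 [0.3247 0.1326 0.0493] -177.54 [-1.e-03  4.e-04 -1.e+00] [ 1.15 -1.04 -0.43] 0.0148
10.8 [0.3246 0.1326 0.0492] -177.54 [-1.e-03  4.e-04 -1.e+00] [-0.87  0.03 -0.37] 0.0149
10.85 [0.3246 0.1326 0.0492] -177.55 [-9.e-04  3.e-04 -1.e+00] [ 0.1  -0.33 -1.46] 0.015
pocket [0.3542 0.1336 0.0395] along to pin 0.0483 across 0.0003 z over ear 0.0115
```

View pics/c11.png

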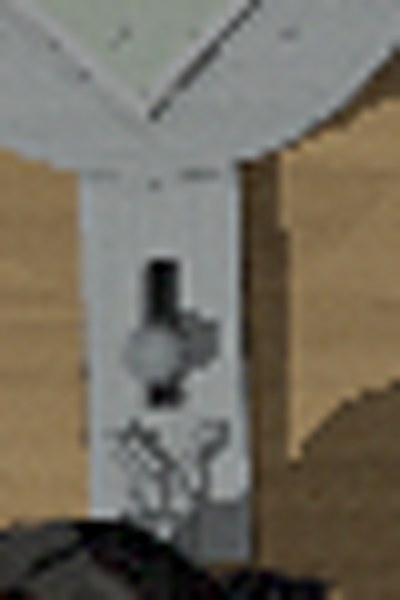

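View pics/c12.png

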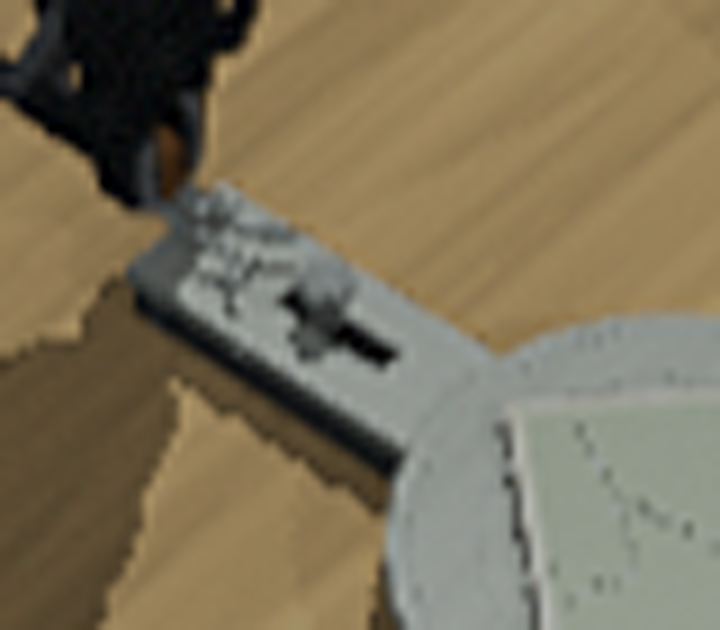

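>>> send_rows([
  [[0, 0, 0.06, 0, 0, 0], [0, 0, 0.06, 0, 0, 0], [-0.2, 0, 0, 0, 0, 0], [-0.2, 0, 0, 0, 0, 0], [-0.08, 0, 0, 0, 0, 0], [0, 0, 0, 0, 0, 0], [0, 0, 0, 0, 0, 0]],
])

```text
clock: 11.82
eef_pos: [0.3478, 0.1333, 0.0427]
tool_rot: [-0.021, 1.0, -0.0, -0.0]
ft_force: [0.0, -0.0, -0.7]
grip_width: 0.0149
```

Run:
```python
from st import *
st()
snap("top","t7");crop("t7",180,205,220,265,10,"c13")
```

```text
11.82 [0.3478 0.1333 0.0427] -177.55 [ 7.e-04 -2.e-04 -1.e+00] [ 0.03 -0.01 -0.66] 0.0149
11.88 [0.3478 0.1334 0.0427] -177.54 [ 6.e-04 -1.e-04 -1.e+00] [ 0.24 -0.36 -0.32] 0.0149
11.93 [0.3478 0.1334 0.0428] -177.54 [ 5.e-04 -1.e-04 -1.e+00] [-0.33 -0.44 -0.87] 0.0148
pocket [0.3774 0.1344 0.033 ] along to pin 0.025 across 0.0001 z over ear 0.005
```

View pics/c13.png

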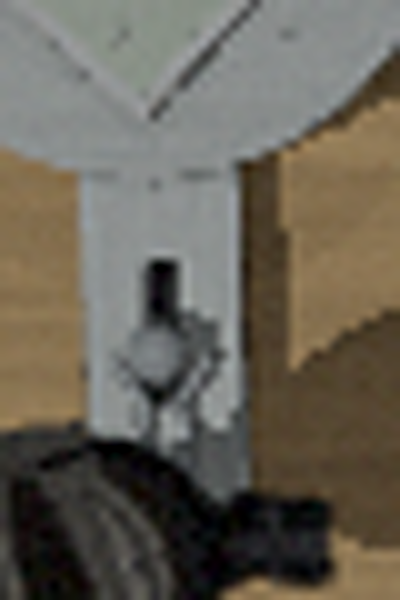

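>>> send_rows([
  [[-0.06, 0, 0, 0, 0, 0], [-0.06, 0, 0, 0, 0, 0], [-0.06, 0, 0, 0, 0, 0], [-0.04, 0, 0, 0, 0, 0], [0, 0, 0, 0, 0, 0]],
])

```text
clock: 12.6
eef_pos: [0.3581, 0.1338, 0.0424]
tool_rot: [-0.022, 1.0, 0.0, -0.001]
ft_force: [-3.2, 0.3, -0.6]
grip_width: 0.0148
```

```bash
python3 -c "
from st import *
st(2)"
```

```text
12.6 [0.3581 0.1338 0.0424] -177.53 [ 2.5e-03  1.0e-04 -1.0e+00] [-3.15  0.25 -0.58] 0.0148
12.65 [0.3581 0.1338 0.0424] -177.53 [ 0.0023 -0.     -1.    ] [-3.72  0.3  -0.08] 0.0146
pocket [0.3876 0.1348 0.0326] along to pin 0.0148 across 0.0001 z over ear 0.0046
```

>>> send_rows([
  [[-0.03, 0, 0, 0, 0, 0], [-0.03, 0, 0, 0, 0, 0], [0, 0, 0, 0, 0, 0]],
])

```text
clock: 13.02
eef_pos: [0.3591, 0.1336, 0.0418]
tool_rot: [-0.022, 1.0, -0.0, -0.003]
ft_force: [-6.5, 0.8, -1.7]
grip_width: 0.015
```

```bash
python3 -c "
from st import *
st(2)"
```

```text
13.03 [0.3591 0.1336 0.0418] -177.52 [ 6.1e-03 -5.0e-04 -1.0e+00] [-6.49  0.8  -1.72] 0.015
13.07 [0.3591 0.1336 0.0418] -177.51 [ 6.1e-03 -4.0e-04 -1.0e+00] [-5.47  1.53 -1.02] 0.0144
pocket [0.3886 0.1346 0.0319] along to pin 0.0138 across -0.0002 z over ear 0.0039
```

>>> send_rows([
  [[-0.03, 0, -0.02, 0, 0, 0], [-0.02, 0, 0, 0, 0, 0], [0, 0, 0, 0, 0, 0]],
])

```text
clock: 13.45
eef_pos: [0.3609, 0.1336, 0.0426]
tool_rot: [-0.022, 1.0, -0.0, -0.004]
ft_force: [-7.4, 0.4, 0.3]
grip_width: 0.0145
```

```bash
python3 -c "
from st import *
st(2)"
```

```text
13.45 [0.3609 0.1336 0.0426] -177.51 [ 7.6e-03 -5.0e-04 -1.0e+00] [-7.36  0.44  0.3 ] 0.0145
13.5 [0.3609 0.1336 0.0426] -177.5 [ 7.4e-03 -6.0e-04 -1.0e+00] [-7.76  1.44 -0.35] 0.0148
pocket [0.3904 0.1346 0.0327] along to pin 0.012 across -0.0002 z over ear 0.0047
```

>>> send_rows([
  [[-0.02, 0, 0, 0, 0, 0], [-0.02, 0, 0, 0, 0, 0], [0, 0, 0, 0, 0, 0]],
])

```text
clock: 13.88
eef_pos: [0.3633, 0.1337, 0.0427]
tool_rot: [-0.022, 1.0, -0.0, -0.003]
ft_force: [-5.5, 1.0, -0.7]
grip_width: 0.0146
```

```bash
python3 -c "
from st import *
st(2)"
```

```text
13.88 [0.3633 0.1337 0.0427] -177.51 [ 6.7e-03 -5.0e-04 -1.0e+00] [-5.45  0.98 -0.73] 0.0146
13.93 [0.3639 0.1338 0.0429] -177.51 [ 5.4e-03 -4.0e-04 -1.0e+00] [-5.71  1.28 -0.58] 0.0153
pocket [0.3934 0.1348 0.033 ] along to pin 0.009 across -0.0001 z over ear 0.005
```

>>> send_rows([
  [[-0.02, 0, 0, 0, 0, 0], [-0.02, 0, 0, 0, 0, 0], [0, 0, 0, 0, 0, 0]],
])

```text
clock: 14.3
eef_pos: [0.371, 0.1346, 0.0444]
tool_rot: [-0.021, 1.0, 0.0, 0.002]
ft_force: [3.0, -0.1, -2.0]
grip_width: 0.0146
```

```bash
python3 -c "
from st import *
st(2)"
```

```text
14.3 [0.371  0.1346 0.0444] -177.57 [-0.0045 -0.     -1.    ] [ 2.99 -0.12 -1.96] 0.0146
14.35 [0.3711 0.1347 0.0445] -177.57 [-0.0046  0.     -1.    ] [ 3.45  0.04 -2.81] 0.0149
pocket [0.4007 0.1356 0.0349] along to pin 0.0017 across 0.0004 z over ear 0.0069
```

>>> send_rows([
  [[-0.02, 0, 0, 0, 0, 0], [-0.02, 0, 0.01, 0, 0, 0], [0, 0, 0, 0, 0, 0], [0, 0, 0, 0, 0, 0]],
])

```text
clock: 14.85
eef_pos: [0.3716, 0.1346, 0.0435]
tool_rot: [-0.021, 1.0, 0.0, 0.001]
ft_force: [3.9, -0.9, -1.6]
grip_width: 0.0147
```

```bash
python3 -c "
from st import *
st(2)"
```

```text
14.85 [0.3716 0.1346 0.0435] -177.55 [-1.8e-03  2.0e-04 -1.0e+00] [ 3.94 -0.93 -1.55] 0.0147
14.9 [0.3716 0.1346 0.0435] -177.55 [-1.8e-03  2.0e-04 -1.0e+00] [ 5.28 -0.9  -1.96] 0.0146
pocket [0.4012 0.1356 0.0339] along to pin 0.0012 across 0.0003 z over ear 0.0059
```

>>> send_rows([
  [[-0.02, 0, 0, 0, 0, 0], [-0.02, 0, 0, 0, 0, 0], [0, 0, 0, 0, 0, 0], [0, 0, 0, 0, 0, 0]],
])

```text
clock: 15.4
eef_pos: [0.3721, 0.1345, 0.0431]
tool_rot: [-0.021, 1.0, -0.0, -0.001]
ft_force: [1.3, 0.8, -1.1]
grip_width: 0.0147
```

```bash
python3 -c "
from st import *
st(2)"
```

```text
15.4 [0.3721 0.1345 0.0431] -177.54 [ 0.0011 -0.     -1.    ] [ 1.31  0.8  -1.14] 0.0147
15.45 [0.3721 0.1345 0.0431] -177.53 [ 0.0011 -0.     -1.    ] [ 1.39  1.07 -1.15] 0.015
pocket [0.4017 0.1355 0.0333] along to pin 0.0007 across 0.0002 z over ear 0.0053
```

>>> send_rows([
  [[-0.02, 0, 0, 0, 0, 0], [-0.02, 0, 0, 0, 0, 0], [0, 0, 0, 0, 0, 0], [0, 0, 0, 0, 0, 0]],
])

```text
clock: 15.95
eef_pos: [0.3733, 0.1345, 0.043]
tool_rot: [-0.022, 1.0, -0.0, -0.001]
ft_force: [-4.3, 0.8, 2.3]
grip_width: 0.0149
```

```bash
python3 -c "
from st import *
st(2)"
```

```text
15.95 [0.3733 0.1345 0.043 ] -177.53 [ 0.0027  0.     -1.    ] [-4.29  0.81  2.3 ] 0.0149
16.0 [0.3733 0.1345 0.043 ] -177.53 [ 0.0026 -0.     -1.    ] [-4.9   1.08  2.04] 0.0145
pocket [0.4028 0.1355 0.0332] along to pin -0.0004 across 0.0001 z over ear 0.0052
```

>>> send_rows([
  [[-0.01, 0, 0, 0, 0, 0], [-0.01, 0, 0, 0, 0, 0], [0, 0, 0, 0, 0, 0], [0, 0, 0, 0, 0, 0]],
])

```text
clock: 16.5
eef_pos: [0.3733, 0.1344, 0.0429]
tool_rot: [-0.022, 1.0, -0.0, -0.002]
ft_force: [-6.3, 1.6, 5.1]
grip_width: 0.0149
```

```bash
python3 -c "
from st import *
st(2)
snap('wrist','w8');crop('w8',190,200,320,384,4,'c14')"
```

```text
16.5 [0.3733 0.1344 0.0429] -177.52 [ 4.4e-03  1.0e-04 -1.0e+00] [-6.31  1.57  5.11] 0.0149
16.55 [0.3733 0.1344 0.0429] -177.52 [ 0.0044  0.     -1.    ] [-7.64  1.88  4.19] 0.0147
pocket [0.4029 0.1354 0.033 ] along to pin -0.0005 across 0.0001 z over ear 0.005
```

View pics/c14.png

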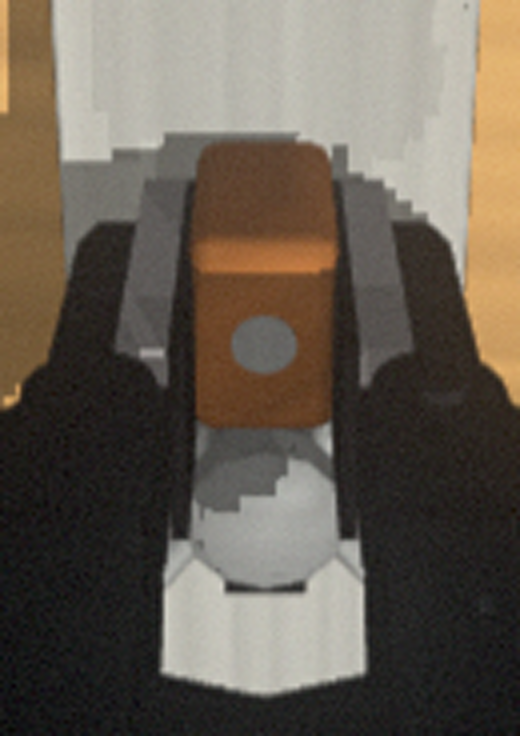

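>>> send_rows([
  [[0.02, 0, 0, 0, 0, 0], [0.02, 0, 0, 0, 0, 0], [0, 0, 0, 0, 0, 0], [0, 0, 0, 0, 0, 0]],
])

```text
clock: 17.1
eef_pos: [0.3732, 0.1345, 0.0431]
tool_rot: [-0.021, 1.0, -0.0, -0.0]
ft_force: [-3.4, 2.1, -1.5]
grip_width: 0.0146
```

```bash
python3 -c "
from st import *
st(3)"
```

```text
17.1 [0.3732 0.1345 0.0431] -177.54 [ 1.e-03 -2.e-04 -1.e+00] [-3.42  2.06 -1.48] 0.0146
17.15 [0.3732 0.1345 0.0431] -177.54 [ 1.e-03 -2.e-04 -1.e+00] [-4.16  1.16 -0.08] 0.0149
17.2 [0.3733 0.1345 0.0431] -177.54 [ 9.e-04 -1.e-04 -1.e+00] [-3.14  0.88 -0.35] 0.0148
pocket [0.4028 0.1355 0.0334] along to pin -0.0004 across 0.0001 z over ear 0.0054
```

>>> send_rows([
  [[0.01, 0, 0, 0, 0, 0], [0, 0, 0, 0, 0, 0], [0, 0, 0, 0, 0, 0]],
])

```text
clock: 17.58
eef_pos: [0.3732, 0.1345, 0.0432]
tool_rot: [-0.021, 1.0, -0.0, 0.0]
ft_force: [-2.1, 1.0, -4.7]
grip_width: 0.015
```

>>> send_rows([
  [[0, 0, 0, 0, 0, 0], [0, 0, 0, 0, 0, 0], [0, 0, 0, 0, 0, 0], [0, 0, 0, 0, 0, 0]],
], grip=0.5)

```text
clock: 18.08
eef_pos: [0.3736, 0.1346, 0.0436]
tool_rot: [-0.021, 1.0, 0.0, 0.001]
ft_force: [0.2, -0.1, 0.2]
grip_width: 0.0425
```

```bash
python3 -c "
from st import *
st(2)
snap('wrist','w9');crop('w9',190,200,320,384,4,'c15')"
```

```text
18.07 [0.3736 0.1346 0.0436] -177.55 [-1.e-03  1.e-04 -1.e+00] [ 0.19 -0.11  0.21] 0.0425
18.12 [0.3735 0.1346 0.0435] -177.55 [-7.e-04  1.e-04 -1.e+00] [ 0.65  0.57 -0.27] 0.0429
pocket [0.4031 0.1356 0.0338] along to pin -0.0007 across 0.0003 z over ear 0.0058
```

View pics/c15.png

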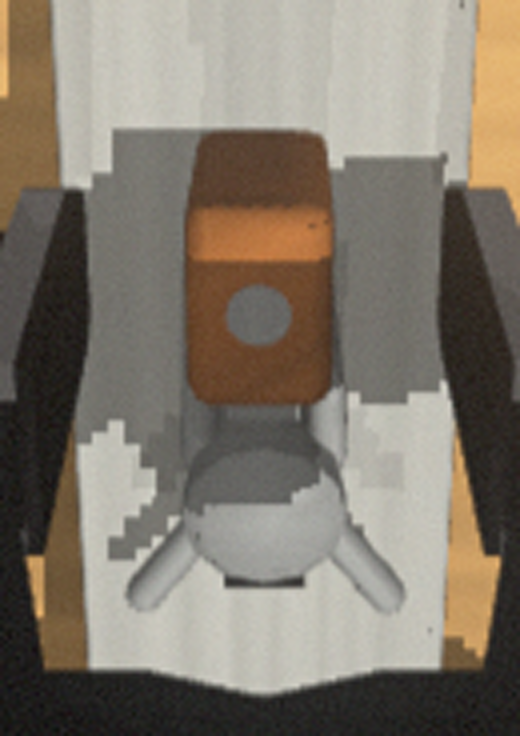

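>>> send_rows([
  [[0, 0, -0.2, 0, 0, 0], [0, 0, -0.5, 0, 0, 0], [0, 0, -0.8, 0, 0, 0], [0, 0, -0.8, 0, 0, 0], [0, 0, -0.8, 0, 0, 0], [0, 0, -0.6, 0, 0, 0], [0, 0, 0, 0, 0, 0], [0, 0, 0, 0, 0, 0]],
])

```text
clock: 19.18
eef_pos: [0.3727, 0.1344, 0.228]
tool_rot: [-0.021, 1.0, -0.0, -0.0]
ft_force: [0.5, -0.0, -0.5]
grip_width: 0.0427
```

```bash
python3 -c "
from st import *
st(2)
snap('wrist','w10');crop('w10',200,80,320,230,4,'c16')
snap('scene','s10');crop('s10',230,100,310,170,9,'c17')"
```

```text
19.18 [0.3727 0.1344 0.228 ] -177.54 [ 4.e-04 -2.e-04 -1.e+00] [ 0.49 -0.03 -0.49] 0.0427
19.23 [0.3724 0.1343 0.2275] -177.54 [ 1.7e-03 -5.0e-04 -1.0e+00] [ 0.52  0.23 -0.74] 0.0426
pocket [0.402  0.1353 0.2177] along to pin 0.0004 across -0.0 z over ear 0.1897
```

View pics/w10.png

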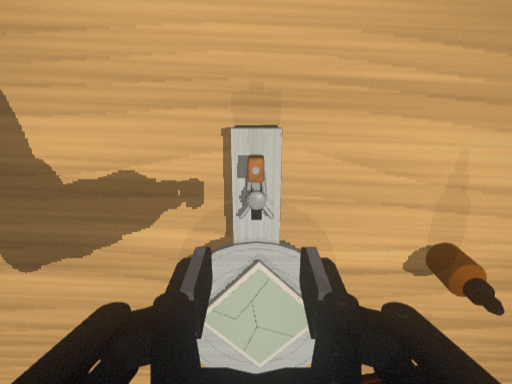

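View pics/c17.png

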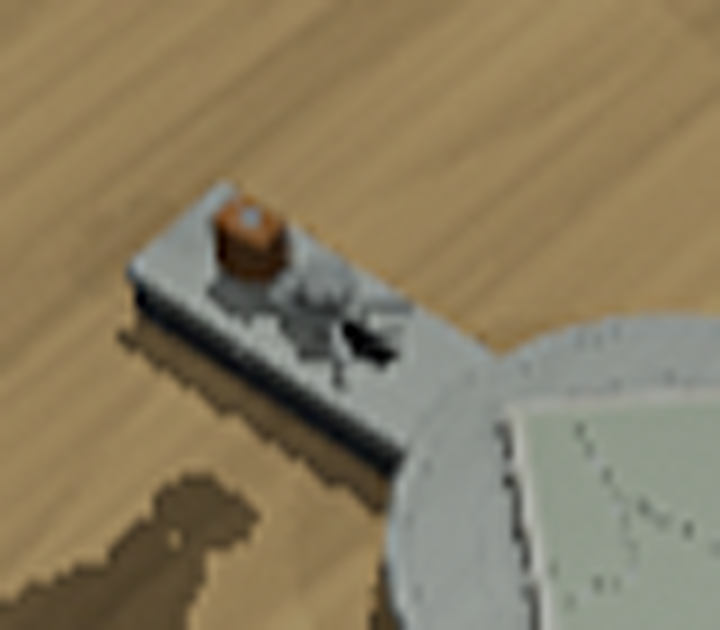

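Clip is on the pin: grip dot at (256,171), pin head at (257,200) in w10. I'll check the geometry before handing in.

```bash
python3 -c "
from h import *
snap('wrist','w11');crop('w11',220,120,295,225,7,'c18')
d=load('w11')
a=d['z']
print([pt(d,u,v).round(4) for u,v in((256,171),(256,165),(256,178),(257,200),(243,213),(271,213))])"
```

```text
[array([0.3695, 0.134 , 0.0555]), array([0.3636, 0.1337, 0.0558]), array([0.3765, 0.1343, 0.0554]), array([0.4008, 0.1364, 0.0502]), array([0.4199, 0.1226, 0.0392]), array([0.419 , 0.152 , 0.0383])]
```

View pics/c18.png

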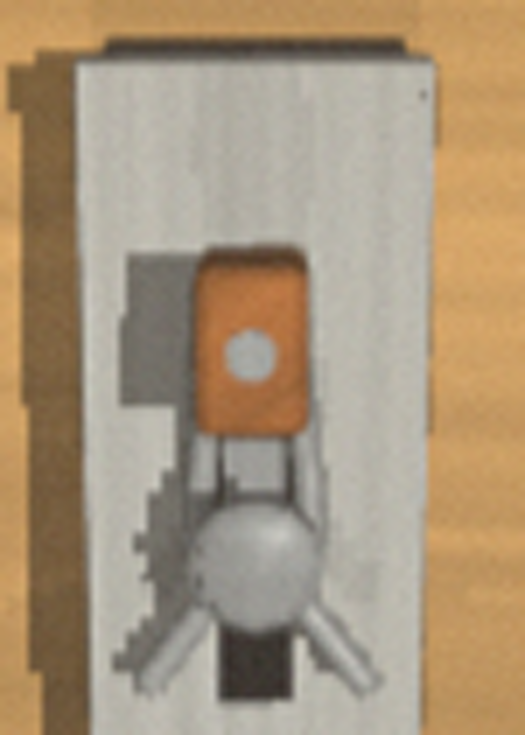

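```bash
python3 -c "
from h import *
print(job_done()); o=get_obs(); print(o['clock'])
snap('wrist','w12'); d=load('w12'); print(pt(d,256,171), pt(d,257,200))"
```

```text
the job is handed in; nothing more can be done
None
the job is handed in; nothing more can be done
```

The hairpin clip is on the lock pin, let go, and the job is handed in, about 19 s into the 45 s allowed. No verdict was reported.

- **Pick-up:** I took the clip nearest the base, 0.59 m away at top-camera pixel (329,206), and lifted it to about 0.16 m.
- **Push:** I slid it along the slot about 3 mm above the ear. The push peaked at about 7.8 N just before the bulge, then fell and the clip snapped past. A hard stop followed: force rose to about 7.6 N with no more movement. These are the force readings between steps. I eased off before opening the gripper.
- **Last checks:**
  - The centre of the grip is 33 mm from the pin axis; 32 mm is expected when fully home.
  - The clip is centred across the slot to within about 1 mm, and its legs are under the pin's head.
  - The gripper is clear, about 0.18 m above, and reads near-zero force.
- **Not confirmed:**
  - After release the clip sits slightly mouth-up, by about 4 mm over its length; I estimate the pocket at 4–5 mm above the ear, inside the limits.
  - The leg angles could not be read directly. That both legs are back from the bulge is judged from the snap and the pictures.
  - A final look after handing in was refused.

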